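# Set the suction, then tip the stones into the tote's corner

## Task

Get the glass stones ready for the suction pen: turn the dial of the pick-up unit clockwise until its pointer lines up with the small steel tab on the scale, and let go of it. Then pick the plywood tote up by its handle bar and tilt it, by about 30 degrees, until all five stones have slid together into its cut-off corner. Finish while still holding the tote like that, tilted and still, well clear of the table (a hand's breadth or so) and of everything else, and leave the other things on the table alone.

Things in the scene. Friction and masses are not known exactly. Their poses are not given: they have to be found in the camera images.
- tote: Shallow open plywood tray, 220 (x) by 140 mm (y), walls 5 mm thick, 36 mm high, floor 5 mm, about 0.34 kg, flat on the table; origin at the centre of its underside, x along its handle bar, z up. The corner at -x, -y is cut off at 45 degrees (45 mm off each side), closed by a lower wall 24 mm high; the other three corners are square. It is a loose thing
- tote_handle (a point): Centre of the tote's handle bar, the place to grip; axes as the tote's. The wooden bar, 14 mm wide (y) and 16 mm high, runs along x over the tote's whole length above its middle, between end boards 34 mm wide at x +-107 mm that rise to 102 mm. Bar centre 92 mm, top 100 mm above the tote's underside
- tote_corner (a point): The cut-off corner, where the stones must gather: middle of the inner face of the slanting wall, on the inner floor; in the tote's frame at about x -84, y -44, z -87 mm from tote_handle
- tote_low (a point): Underside of the tote at the middle of the cut-off corner, outer face (x -87.5, y -47.5, z -92 mm from tote_handle): the tote's lowest point when it is tilted towards that corner
- dial_grip (a point): On the axis of the black dial on the suction unit's top, at the height to grip (85 mm above the table, 12 mm below the dial's top). Round skirt 66 mm across, 8 mm high, with an upright grip bar along the dial's x, 52 mm long, 16 mm wide, rising 41 mm above the unit's top. A white line on the bar runs from the centre to the pointer end (dial's -x). Stiff (0.04 N m), stays where left
- dial_pointer (a point): Tip of the dial's white nose, 40 mm from the dial's axis, on the dial's -x side. Its x axis is the dial's x
- tab_tip (a point): Top of the small steel tab (9 x 7 mm, 12 mm high) that stands on the scale, 50.5 mm from the dial's axis, on the tab's own -x side (its x axis points from the tab through the dial's axis): the mark to set the pointer to. It holds its place
- dial (a joint): Angle of the dial (rad, 0 to 3): at 0 the pointer points to the unit's -x side (its front), growing clockwise as seen from above
- tab (a joint): Angle of the tab about the same axis, same zero and direction: the pointer is at the tab when joint dial equals joint tab. At the start it is 0.6 to 1.4 rad clockwise of the pointer
- unit: The suction pick-up unit: white box 170 (x) by 130 (y) mm, top 56 mm above the table, fixed, origin under its centre; dial axis at x -25 mm; a suction pen lies in two cradles along y at x +62 mm, up to 28 mm above the top
- stone1: A flat round glass stone, 24 mm across, 9 mm high, 11 g, lying loose in the tote; origin at the centre of its underside. Polished: it slides on the tote's floor once that is tilted beyond 8 to 11 degrees, and surely along the walls too at about 30 degrees
- stone2: A flat round glass stone, 24 mm across, 9 mm high, 11 g, lying loose in the tote; origin at the centre of its underside. Polished: it slides on the tote's floor once that is tilted beyond 8 to 11 degrees
- stone3: A flat round glass stone, 24 mm across, 9 mm high, 11 g, lying loose in the tote; origin at the centre of its underside. Polished: it slides on the tote's floor once that is tilted beyond 8 to 11 degrees
- stone4: A flat round glass stone, 24 mm across, 9 mm high, 11 g, lying loose in the tote; origin at the centre of its underside. Polished: it slides on the tote's floor once that is tilted beyond 8 to 11 degrees
- stone5: A flat round glass stone, 24 mm across, 9 mm high, 11 g, lying loose in the tote; origin at the centre of its underside. Polished: it slides on the tote's floor once that is tilted beyond 8 to 11 degrees
- spool: Bystander: brass-wire spool, 38 mm across and high, loose; origin at the centre of its underside
- pliers: Bystander: small pliers lying loose, 125 mm long, 12 mm high
Things that resemble listed ones, but are neither listed nor needed, are in the scene too. Leave any purple look-alike of the unit alone.

How it is judged:
By the outcome, as a careful person would: the job done as asked, in the order asked, and still so for the second after the job is handed in, while the arm keeps its last pose, push and grip.
It also fails if it takes over 58 s, if anything falls off the work surface, if the arm or the gripper's body presses on something with over 40 N, if the wrist force passes 120 N, or if a joint passes its speed limit or range.

## Robot

A 6-joint arm with a two-finger parallel gripper is mounted at the origin on the work surface. World frame = base frame: x ahead of the robot, y to its left, z up, the work surface at z = 0. Lengths are in mm, angles in degrees, forces in N, time in s.
With the tool pointing down it reaches from about 300 to 850 mm from the base axis. Payload 5.4 kg.
Tool frame: the origin (TCP) lies on the centre line of the jaws, within the pads' length; the fingertips stand 8 mm ahead of it and the grasp point (between the pads) lies 11 mm behind it; z points along the fingers, y is the direction in which the jaws open and shut (so a half turn about z gives the same grasp; the last joint's range is limited). The gripper opens to 85 mm and grips with 20 to 120 N. Pads are 22 mm wide; open, the fingers measure 114 mm over their backs; the gripper's body (76 mm by 85 mm) begins 54 mm behind the grasp point. The pads swing forward as they close: fully open they stand 13 mm farther back than shut.
Start: joints at [-78.386, 9.076, 91.501, -0, 79.423, -12.038], TCP at [230.651, -526.694, 239.299] pointing down, gripper open.
Joint ranges: [-166.64, 166.64], [-54.1, 131.32], [10.49, 154.53], [-73.88, 253.88], [9.74, 151.15], [-171.62, 171.62]. Speed limits (degrees/s): [147.25, 147.25, 180, 180, 180, 180].

## Interface

Orientations are given as a 3x3 rotation matrix whose columns are the frame's x, y, z axes.
In Python, from bench import status, optics, robot gives the robot as it stands.
- The arm moves only by the shell command python3 -m crank 'ROWS'. ROWS is JSON, a list that holds one entry, the list of rows, each a list of 7 numbers: the shift along the tool's x, y, z in m, then the turn, a rotation vector about the tool's x, y, z in rad, then the finger opening in m, from 0 to 0.0854. In form: [[[tx, ty, tz, rx, ry, rz, hand], ...]]. A call has 1 to 12 rows; each row is the pose to reach, as a shift and turn from the pose commanded when the call began, along the tool's axes at that moment; what a row does not reach only later rows make up. A row lasts 1/12 s, in which the tool goes at most 41.7 mm and 7.16 degrees, less where a joint would pass 70% of its speed; a pose out of reach is approached as far as the arm can. A call with a gripper value outside its range is refused whole. The fingers move at their own pace and stop on an object; the grip force is fixed at half the most. Time passes only in rows, so rows that repeat a pose let the fingers close. It gives the time, the measured TCP pose, the force and the opening at its end, in the units of the state.
- status.get_state(): the state, without advancing time (a new reading comes with each control period).
- optics.grab_frame(name): name is "scene" or "top"; returns (picture, depth): 400x640x3 uint8, red, green, blue; 400x640 float32, mm along the optical axis (not along the pixel's ray), 0 where there is no reading.
- optics.camera_model(name): a dict with "camera_matrix" (3x3 intrinsics, pixels), "dist_coeffs" ([k1, k2, p1, p2, k3] as OpenCV has them; the pictures are not rectified), "origin" and "orientation" of the camera in the world. Camera axes: x right, y down, z forward; pixel columns grow to the right and rows downward; lengths in mm; the calibration is good to about 2 mm. A picture is of the moment at which its call begins. camera_model takes no time and is no camera call.
- robot.job_done(): hands the job in, once; it reports no verdict.
The state is a dict: "time_s": time; "joints": joint angles; "qvel": joint speeds; "effort": joint torques, N m; "eef_pos": TCP position; "orientation": TCP orientation; "force": force on the tool from outside, world axes, zero at the start; "moment": the same for the moment, N m; "opening": opening from 0.0 (shut) to 1.0 (fully open).
Only numpy, scipy, OpenCV 4.12 (cv2) and the standard library are available. Lean on these libraries where they do the work, as an engineer would, in place of code of your own. Each camera call takes 0.05 s, during which the arm holds its last target.

## Working session

There is one attempt and no reset: what is moved stays moved. The work goes in short steps, Python scripts to look and compute and a shell command to move; the robot and the scene stay as the last step left them, time stands still between calls to the robot, and variables do not carry over. Pictures are saved under pics/ and viewed, and the job is handed in when it is done.

```bash
ls; mkdir -p pics; python3 - <<'E'
from bench import status, optics, robot
import cv2,json,numpy as np
print(status.get_state())
for n in("scene","top"):
    im,d=optics.grab_frame(n); cv2.imwrite(f"pics/{n}0.png",im[:,:,::-1]); np.savez(f"pics/{n}0.npz",im=im,d=d); print(n,optics.camera_model(n))
E
```

```text
pics
{'time_s': 0.0, 'joints': array([-7.83851303e+01,  9.11272441e+00,  9.15734329e+01,  5.28245294e-05,
        7.94232922e+01, -1.20360554e+01]), 'qvel': array([-0.01241462,  0.0545326 ,  0.02068081,  0.0151358 ,  0.07086861,
       -0.05035964]), 'effort': array([ 4.90394377e-04, -3.95994616e+01, -3.31431663e+01, -1.62313031e-04,
        8.25216179e-03, -2.97492215e-05]), 'eef_pos': array([ 230.54382569, -526.10933446,  238.30515383]), 'orientation': array([[ 9.16006678e-01,  4.01162834e-01, -3.83707659e-04],
       [ 4.01162819e-01, -9.16004853e-01,  1.87131965e-03],
       [ 3.99225816e-04, -1.86807054e-03, -9.99998175e-01]]), 'force': array([ 0.38118212, -0.47239809, -0.33093158]), 'moment': array([-0.03552717, -0.01774833,  0.01111415]), 'opening': 1.0032832339315536}
scene {'camera_matrix': array([[430.30919527,   0.        , 317.48633761],
       [  0.        , 430.30919527, 198.55893594],
       [  0.        ,   0.        ,   1.        ]]), 'dist_coeffs': array([-0.00054771,  0.        ,  0.        ,  0.        ,  0.        ]), 'origin': array([804.01957241, 451.34516554, 893.42295705]), 'orientation': array([[-0.79865964,  0.4941328 , -0.3434757 ],
       [ 0.601778  ,  0.65345825, -0.45919011],
       [-0.00245386, -0.57343272, -0.81924898]])}
top {'camera_matrix': array([[369.18604491,   0.        , 311.93520365],
       [  0.        , 369.18604491, 205.3979395 ],
       [  0.        ,   0.        ,   1.        ]]), 'dist_coeffs': array([-0.06031604,  0.        ,  0.        ,  0.        ,  0.        ]), 'origin': array([360.68255693, -24.09713961, 889.12009037]), 'orientation': array([[-0.02149569, -0.99274856,  0.11827184],
       [-0.99930064,  0.02495518,  0.02784735],
       [-0.03059691, -0.11759052, -0.9925907 ]])}
```

View pics/scene0.png

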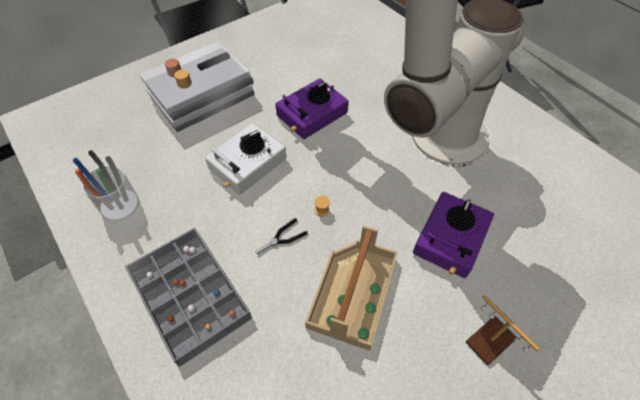

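View pics/top0.png

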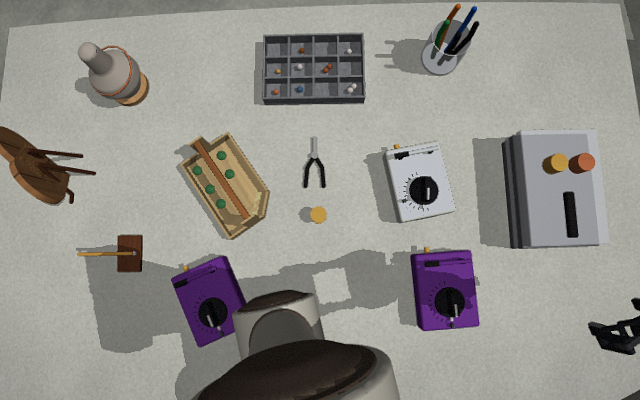

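The white unit is at top (419,180) / scene (247,155). The purple look-alikes at top (209,300) and (445,290) are to be left alone. The tote is the plywood tray with a bar at top (226,185). Nothing else is tote-like except the grey sorting box at (314,69). I'm checking crops next.

```bash
python3 - <<'E'
import cv2,numpy as np
a=cv2.imread("pics/top0.png");b=cv2.imread("pics/scene0.png")
R=lambda c,k:cv2.resize(c,None,fx=k,fy=k,interpolation=cv2.INTER_CUBIC)
cv2.imwrite("pics/c1.png",np.hstack([R(a[130:230,370:470],4),R(b[115:215,197:297],4)]))
cv2.imwrite("pics/c2.png",np.hstack([R(a[125:245,170:275],4)[:,:380],R(b[225:350,300:405],4)[:480,:400]]))
E
```

```text
(no output)
```

View pics/c1.png

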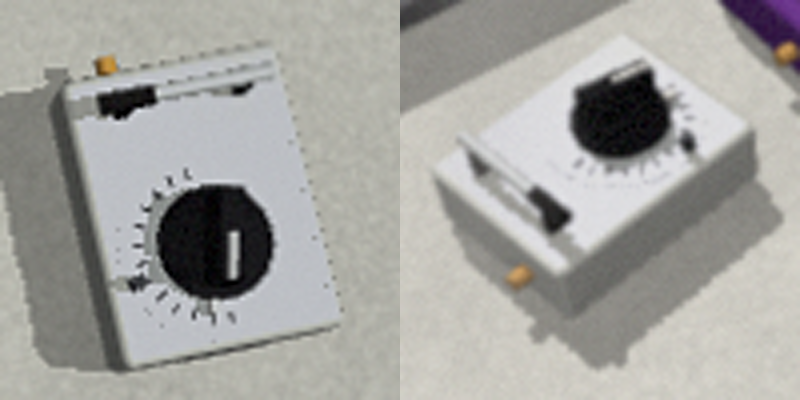

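View pics/c2.png

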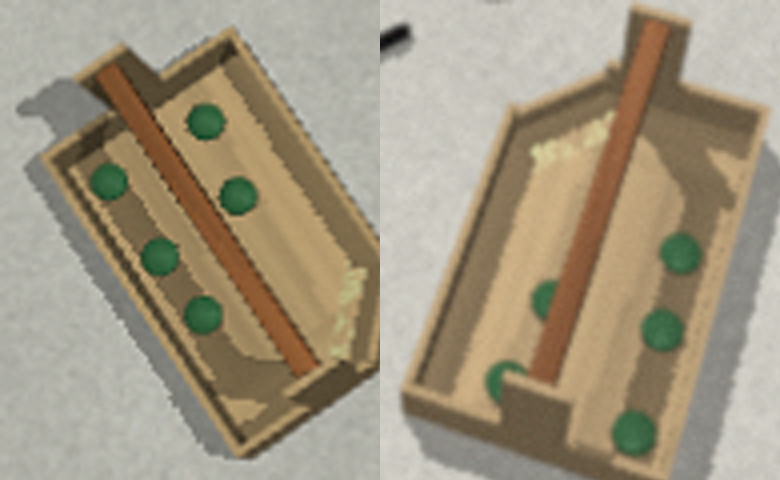

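```bash
cat > h.py <<'E'
import numpy as np,cv2
from bench import optics
def ray(n,px):
    m=optics.camera_model(n); p=cv2.undistortPoints(np.array(px,float).reshape(-1,1,2),m["camera_matrix"],m["dist_coeffs"]).reshape(-1,2)
    d=np.c_[p,np.ones(len(p))]@np.array(m["orientation"]).T
    return np.array(m["origin"]),d
def onz(n,px,z):
    o,d=ray(n,px); return o+d*((z-o[2])/d[:,2])[:,None]
def tri(a,b):
    o1,d1=ray("top",a);o2,d2=ray("scene",b);d1=d1[0]/np.linalg.norm(d1);d2=d2[0]/np.linalg.norm(d2)
    s=np.linalg.lstsq(np.c_[d1,-d2],o2-o1,rcond=None)[0];p=o1+s[0]*d1;q=o2+s[1]*d2
    return (p+q)/2,np.linalg.norm(p-q)
def proj(n,P):
    m=optics.camera_model(n);R=np.array(m["orientation"]).T
    return cv2.projectPoints(np.array(P,float).reshape(-1,1,3),cv2.Rodrigues(R)[0],-R@np.array(m["origin"]),m["camera_matrix"],m["dist_coeffs"])[0].reshape(-1,2)
E
python3 - <<'E'
from h import *
for n,box in(("top",(180,130,275,240)),("scene",(300,225,405,350))):
    im=cv2.imread(f"pics/{n}0.png");x0,y0,x1,y1=box
    hsv=cv2.cvtColor(im,cv2.COLOR_BGR2HSV)
    m=((hsv[...,0]<13)&(hsv[...,1]>125)).astype(np.uint8)
    k=np.zeros_like(m);k[y0:y1,x0:x1]=m[y0:y1,x0:x1]
    c=max(cv2.findContours(k,0,2)[0],key=cv2.contourArea);r=cv2.minAreaRect(c);B=cv2.boxPoints(r)
    print(n,r); print(onz(n,B,100)); print("ctr",onz(n,[r[0]],100))
    # green stones
    g=np.zeros_like(m);g[y0:y1,x0:x1]=((abs(hsv[...,0].astype(int)-72)<20)&(hsv[...,1]>120))[y0:y1,x0:x1]
    for c in cv2.findContours(g,0,2)[0]:
        if cv2.contourArea(c)>15: 
            M=cv2.moments(c);p=(M['m10']/M['m00'],M['m01']/M['m00']);print(" st",p,onz(n,[p],10)[0].round())
# unit
T=lambda x,y:(370+(x+.5)/4-.5,130+(y+.5)/4-.5); S=lambda x,y:(197+(x-400+.5)/4-.5,115+(y+.5)/4-.5)
print("tab",tri(T(134,284),S(688,143)),onz("top",[T(134,284)],66),onz("scene",[S(688,143)],66))
print("lineA top",onz("top",[T(234,232),T(233,278)],97))
print("line scene",onz("scene",[S(613,80),S(650,66)],97))
# unit top corners by approx
im=cv2.imread("pics/top0.png")
for n,b in(("top",(380,130,460,230)),("scene",(200,115,295,200))):
    im=cv2.imread(f"pics/{n}0.png");h=cv2.cvtColor(im,cv2.COLOR_BGR2HSV);x0,y0,x1,y1=b
    k=np.zeros(im.shape[:2],np.uint8);k[y0:y1,x0:x1]=((im[...,0].astype(int)-im[...,2]>-2)&(im[...,1]>175))[y0:y1,x0:x1]
    k=cv2.morphologyEx(k,cv2.MORPH_OPEN,np.ones((3,3)))
    c=max(cv2.findContours(k,0,2)[0],key=cv2.contourArea);hu=cv2.convexHull(c);ap=cv2.approxPolyDP(hu,4,True).reshape(-1,2)
    print(n,ap.tolist(),onz(n,ap,56).round(1).tolist())
    # dial black
    q=np.zeros_like(k);q[y0:y1,x0:x1]=(im.max(2)<60)[y0:y1,x0:x1]
    c=max(cv2.findContours(q,0,2)[0],key=cv2.contourArea);e=cv2.fitEllipse(c);print("dial",e,onz(n,[e[0]],70))
E
```

```text
top ((222.25003051757812, 177.75001525878906), (1.4142134189605713, 0.7071067094802856), 45.0)
[[521.45618657 195.56511988 100.        ]
 [522.54150917 194.46010792 100.        ]
 [520.23856971 192.20760679 100.        ]
 [519.15402437 193.31225018 100.        ]]
ctr [[520.84722835 193.88594632 100.        ]]
 st (219.66120218579232, 203.0327868852459) [477. 225.  10.]
 st (209.46520146520146, 188.86080586080584) [512. 250.  10.]
 st (228.45833333333334, 173.54166666666666) [549. 203.  10.]
 st (197.08771929824562, 170.2719298245614) [560. 282.  10.]
 st (220.16666666666666, 155.35) [596. 225.  10.]
scene ((354.45001220703125, 274.6499938964844), (6.324554443359375, 93.28718566894531), 18.434947967529297)
[[607.69898573 247.73256438 100.        ]
 [436.66092067 133.99540238 100.        ]
 [429.68569495 145.49079844 100.        ]
 [601.09057794 257.53561174 100.        ]]
ctr [[524.2519497  199.80390126 100.        ]]
tab (array([ 465.32218636, -206.55669949,   65.53128646]), np.float64(2.3496577371412477)) [[ 464.39156333 -205.61540992   66.        ]] [[ 466.2372535  -207.18081393   66.        ]]
lineA top [[ 487.50176665 -254.45567581   97.        ]
 [ 462.40583995 -252.41503282   97.        ]]
line scene [[ 487.68827153 -255.16675375   97.        ]
 [ 462.54162547 -251.30971432   97.        ]]
top [[440, 150], [454, 209], [403, 219], [390, 160]] [[581.4, -299.4, 56.0], [443.7, -322.3, 56.0], [423.9, -205.4, 56.0], [560.6, -182.6, 56.0]]
dial ((423.2416687011719, 190.11825561523438), (27.432575225830078, 27.86838150024414), 112.78459930419922) [[ 486.4500617  -251.01161395   70.        ]]
scene [[250, 127], [268, 157], [240, 175], [216, 149]] [[456.3, -315.2, 56.0], [475.7, -197.4, 56.0], [562.9, -190.3, 56.0], [568.1, -301.2, 56.0]]
dial ((251.78546142578125, 143.6785430908203), (19.332857131958008, 23.69312858581543), 74.05696105957031) [[ 489.82447853 -249.15769486   70.        ]]
```

```bash
cat >> h.py <<'E'
def cloud(n,im,d,box):
    x0,y0,x1,y1=box;v,u=np.mgrid[y0:y1,x0:x1];o,r=ray(n,np.c_[u.ravel(),v.ravel()])
    Z=d[y0:y1,x0:x1].ravel()[:,None]; P=o+r*Z   # camera-frame ray has z=1
    ok=Z[:,0]>0
    return P[ok],im[y0:y1,x0:x1].reshape(-1,3)[ok]
E
python3 - <<'E'
from h import *
for n,b,t in(("top",(380,130,460,235),(180,125,275,245)),("scene",(200,115,295,200),(300,220,405,350))):
    z=np.load(f"pics/{n}0.npz");P,C=cloud(n,z['im'],z['d'],b)
    print(n,len(P))
    s=(P[:,2]>49)&(P[:,2]<62);r=cv2.minAreaRect(P[s][:,:2].astype(np.float32));print("unit top",s.sum(),np.median(P[s][:,2]),r)
    for lo in(85,90,):
        q=P[P[:,2]>lo];print("bar",len(q),q.mean(0),np.linalg.svd(q[:,:2]-q[:,:2].mean(0))[2][0],cv2.minAreaRect(q[:,:2].astype(np.float32)), np.percentile(q[:,2],[50,95]))
    d=np.linalg.norm(P[:,:2]-[489,-254],axis=1);k=(d>43)&(d<60)&(P[:,2]>60)&(P[:,2]<75);print("tab",k.sum(),P[k].mean(0) if k.any() else 0,np.median(P[k],0) if k.any() else 0)
    P,C=cloud(n,z['im'],z['d'],t)
    q=P[(P[:,2]>90)&(P[:,2]<110)];print("totebar",len(q),q.mean(0),np.linalg.svd(q[:,:2]-q[:,:2].mean(0),full_matrices=0)[2][0],cv2.minAreaRect(q[:,:2].astype(np.float32)))
E
```

```text
top 8363
unit top 3211 56.28588450900338 ((512.3970336914062, -248.66299438476562), (170.99609375, 130.2406463623047), 10.206604957580566)
bar 217 [ 489.66212247 -250.52713255   95.26660925] [-0.9385046  -0.34526673] ((520.3225708007812, -236.11940002441406), (123.97936248779297, 37.70432662963867), 27.182331085205078) [96.53104499 99.01489384]
bar 190 [ 486.92774366 -253.20306534   96.53810823] [-0.99776036  0.06689   ] ((487.5847473144531, -253.14610290527344), (15.77133560180664, 52.393306732177734), 86.37567901611328) [96.85792214 99.07884897]
tab 31 [ 476.96352841 -234.69982379   64.44446832] [ 465.29064621 -211.22087866   61.22444432]
totebar 745 [518.12305932 196.39892884  99.88535123] [-0.83109077 -0.55613679] ((518.5817260742188, 197.57174682617188), (222.61720275878906, 34.11901092529297), 33.79432678222656)
scene 8043
unit top 1976 56.71301663114849 ((466.0548095703125, -257.54754638671875), (265.969970703125, 132.55484008789062), 9.867597579956055)
bar 175 [ 494.61230122 -249.41565583   93.88502134] [0.96950651 0.24506554] ((519.947265625, -243.81356811523438), (115.58081817626953, 93.17570495605469), 9.207463264465332) [95.7969844  99.58775427]
bar 131 [ 488.96553223 -252.30521171   96.27374798] [ 0.99574931 -0.09210491] ((488.4764404296875, -253.53665161132812), (20.110559463500977, 51.714515686035156), 87.90665435791016) [96.82734905 99.83796201]
tab 38 [ 488.84435677 -232.29279605   63.17084265] [ 469.74935619 -213.05680277   60.92936394]
totebar 830 [525.13174959 200.97758331  99.97450105] [0.83338321 0.55269561] ((519.203369140625, 196.68792724609375), (221.2637481689453, 33.518104553222656), 33.531429290771484)
```

```bash
cat >> h.py <<'E'
from bench import status
from scipy.spatial.transform import Rotation as Ro
def goal(pos,R=None,yaw=None):
    s=status.get_state();R0=np.array(s["orientation"]);p0=np.array(s["eef_pos"])
    if yaw is not None:
        a=np.radians(yaw);R=np.array([[np.cos(a),np.sin(a),0],[np.sin(a),-np.cos(a),0],[0,0,-1]])
    print("row",(R0.T@(np.array(pos)-p0)/1000).round(4).tolist(),Ro.from_matrix(R0.T@R).as_rotvec().round(4).tolist())
def st():
    s=status.get_state();R=s["orientation"];print("t",round(s["time_s"],2),"p",s["eef_pos"].round(1),"yaw",round(np.degrees(np.arctan2(R[1,0],R[0,0])),2),"z",R[:,2].round(4),"j",s["joints"].round(1),"F",s["force"].round(1),"M",s["moment"].round(2),"op",round(s["opening"],3))
E
python3 -c "
from h import *
goal([487.7,-253,160],yaw=-4.5)"
```

```text
row [0.3451, -0.1469, 0.0788] [-0.0017, 0.0001, 0.4914]
```

```bash
python3 -m crank '[[[0.345,-0.147,0.0,0,0,0.49,0.0854],[0.345,-0.147,0.0,0,0,0.49,0.0854],[0.345,-0.147,0.0,0,0,0.49,0.0854],[0.345,-0.147,0.0,0,0,0.49,0.0854],[0.345,-0.147,0.0,0,0,0.49,0.0854],[0.345,-0.147,0.0,0,0,0.49,0.0854],[0.345,-0.147,0.0,0,0,0.49,0.0854],[0.345,-0.147,0.0,0,0,0.49,0.0854],[0.345,-0.147,0.0,0,0,0.49,0.0854],[0.345,-0.147,0.079,0,0,0.49,0.0854],[0.345,-0.147,0.079,0,0,0.49,0.0854],[0.345,-0.147,0.079,0,0,0.49,0.0854]]]'
python3 -c "
from h import *
st();goal([487.7,-253,77],yaw=-4.5)"
```

```text
time_s: 1.1
eef_pos: [484.0, -248.8, 152.1]
orientation: [[0.997, -0.075, -0.012], [-0.075, -0.997, 0.01], [-0.012, -0.009, -1.0]]
force: [-0.8, 1.1, -1.5]
opening: 0.995
t 1.1 p [ 484.  -248.8  152.1] yaw -4.29 z [-0.0116  0.0099 -0.9999] j [-39.9  10.  100.8   0.   70.1  54.4] F [-0.8  1.1 -1.5] M [0.03 0.01 0.02] op 0.995
row [0.0049, 0.0046, 0.075] [-0.009, 0.0123, 0.0036]
```

```bash
python3 -m crank '[[[0,0,0,0,0,0,0.0854],[0,0,0,0,0,0,0.0854],[0,0,0,0,0,0,0.0854],[0,0,0,0,0,0,0.0854]]]'
python3 - <<'E'
from h import *
st();goal([487.7,-253,77],yaw=-4.5)
R=[]
for n in("scene","top"):
    im,d=optics.grab_frame(n);cv2.imwrite(f"pics/{n}1.png",im[:,:,::-1])
    c=im[100:220,190:310] if n=="scene" else im[110:230,360:480];R.append(cv2.resize(c[:,:,::-1],(400,400)))
cv2.imwrite("pics/c3.png",np.hstack(R))
E
```

```text
time_s: 1.43
eef_pos: [488.7, -255.3, 163.0]
orientation: [[0.997, -0.078, 0.004], [-0.078, -0.997, -0.003], [0.004, 0.003, -1.0]]
force: [0.2, -0.7, -0.6]
opening: 1.004
t 1.43 p [ 488.7 -255.3  163. ] yaw -4.48 z [ 0.0036 -0.003  -1.    ] j [-40.1   9.4 100.   -0.   70.3  54.3] F [ 0.2 -0.7 -0.6] M [ 0.04 -0.02  0.01] op 1.004
row [-0.0015, -0.0024, 0.086] [0.0027, -0.0038, 0.0003]
```

View pics/c3.png

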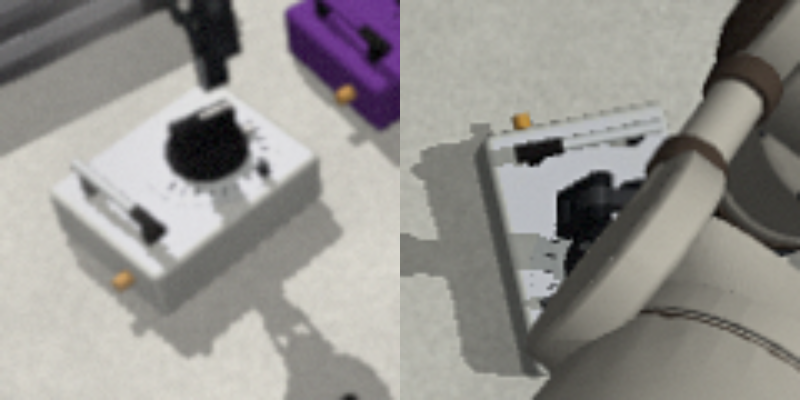

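The scene crop shows the gripper hanging above the dial and nothing disturbed. I'm descending to the dial bar.

```bash
python3 -m crank '[[[-0.001,-0.001,0.02,0,0,0,0.0854],[-0.001,-0.001,0.04,0,0,0,0.0854],[-0.001,-0.001,0.05,0,0,0,0.0854],[-0.001,-0.001,0.05,0,0,0,0.0854],[-0.001,-0.001,0.05,0,0,0,0.0854],[-0.001,-0.001,0.05,0,0,0,0.0854],[-0.001,-0.001,0.05,0,0,0,0.0854]]]'
python3 -c "
from h import *
st();goal([487.7,-253,77],yaw=-4.5)"
```

```text
time_s: 2.12
eef_pos: [487.6, -253.3, 111.8]
orientation: [[0.997, -0.077, 0.002], [-0.077, -0.997, -0.002], [0.002, 0.002, -1.0]]
force: [1.3, 0.5, 0.6]
opening: 1.0
t 2.12 p [ 487.6 -253.3  111.8] yaw -4.43 z [ 0.002  -0.0017 -1.    ] j [-40.1  12.9 102.3  -0.   64.6  54.4] F [1.3 0.5 0.6] M [ 0.01 -0.02  0.05] op 1.0
row [-0.0, -0.0004, 0.0348] [0.0015, -0.0022, 0.0013]
```

```bash
python3 -m crank '[[[0,0,0.012,0,0,0,0.0854],[0,0,0.024,0,0,0,0.0854],[0,0,0.034,0,0,0,0.0854],[0,0,0.034,0,0,0,0.0854],[0,0,0.034,0,0,0,0.0854],[0,0,0.034,0,0,0,0.0854]]]'
python3 -m crank '[[[0,0,0,0,0,0,0.04],[0,0,0,0,0,0,0.025],[0,0,0,0,0,0,0.025],[0,0,0,0,0,0,0.025],[0,0,0,0,0,0,0.01],[0,0,0,0,0,0,0.0],[0,0,0,0,0,0,0.0],[0,0,0,0,0,0,0.0],[0,0,0,0,0,0,0.0],[0,0,0,0,0,0,0.0]]]'
python3 -c "
from h import *
st()"
```

```text
time_s: 2.62
eef_pos: [486.8, -252.5, 76.1]
orientation: [[0.997, -0.077, -0.0], [-0.077, -0.997, 0.0], [-0.0, -0.0, -1.0]]
force: [-0.9, -0.7, -0.5]
opening: 0.999
time_s: 3.45
eef_pos: [486.8, -253.9, 76.8]
orientation: [[0.997, -0.077, 0.0], [-0.077, -0.997, -0.002], [0.001, 0.002, -1.0]]
force: [-2.3, -4.7, 1.5]
opening: 0.175
t 3.45 p [ 486.8 -253.9   76.8] yaw -4.42 z [ 4.0e-04 -2.4e-03 -1.0e+00] j [-4.010e+01  1.590e+01  1.033e+02 -1.000e-01  6.070e+01  5.440e+01] F [-2.3 -4.7  1.5] M [-0.6   0.26  0.03] op 0.175
```

```bash
python3 -m crank '[[[0,0,0,0,0,0.1,0],[0,0,0,0,0,0.2,0],[0,0,0,0,0,0.3,0],[0,0,0,0,0,0.4,0],[0,0,0,0,0,0.5,0],[0,0,0,0,0,0.6,0],[0,0,0,0,0,0.7,0],[0,0,0,0,0,0.8,0],[0,0,0,0,0,0.9,0],[0,0,0,0,0,1.0,0],[0,0,0,0,0,1.04,0],[0,0,0,0,0,1.04,0]]]'
python3 -m crank '[[[0,0,0,0,0,0,0],[0,0,0,0,0,0,0],[0,0,0,0,0,0,0]]]'
python3 - <<'E'
from h import *
st()
R=[]
for n in("scene","top"):
    im,d=optics.grab_frame(n);cv2.imwrite(f"pics/{n}2.png",im[:,:,::-1])
    c=im[100:220,190:310] if n=="scene" else im[110:230,360:480];R.append(cv2.resize(c[:,:,::-1],(400,400)))
cv2.imwrite("pics/c4.png",np.hstack(R))
E
```

```text
time_s: 4.45
eef_pos: [487.0, -253.9, 76.8]
orientation: [[0.437, -0.899, 0.001], [-0.899, -0.437, -0.002], [0.003, 0.0, -1.0]]
force: [-0.9, -5.3, 0.5]
opening: 0.174
time_s: 4.7
eef_pos: [487.0, -253.9, 76.8]
orientation: [[0.439, -0.898, 0.001], [-0.898, -0.439, -0.002], [0.003, 0.0, -1.0]]
force: [-1.1, -4.8, 0.6]
opening: 0.183
t 4.7 p [ 487.  -253.9   76.8] yaw -63.95 z [ 8.0e-04 -2.5e-03 -1.0e+00] j [-4.010e+01  1.590e+01  1.033e+02 -1.000e-01  6.070e+01  1.139e+02] F [-1.1 -4.8  0.6] M [-0.8   0.12 -0.09] op 0.183
```

View pics/c4.png

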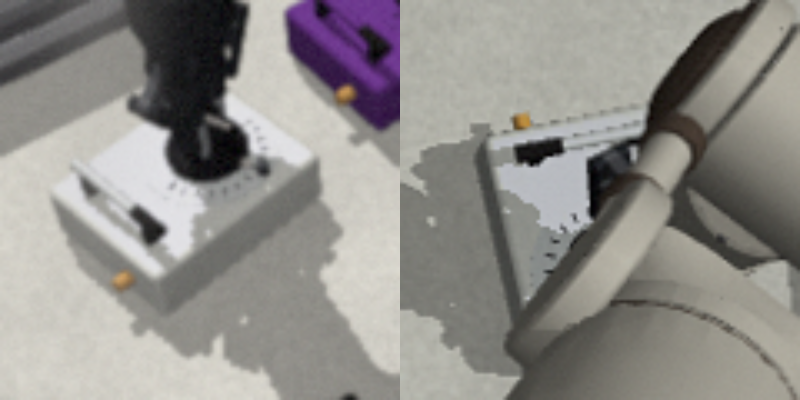

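The scene crop shows the bar turned towards the tab (262,165). I'll release, rise and look unobstructed.

```bash
python3 -m crank '[[[0,0,0,0,0,0,0.05],[0,0,0,0,0,0,0.05],[0,0,0,0,0,0,0.05],[0,0,0,0,0,0,0.05],[0,0,0,0,0,0,0.05],[0,0,-0.02,0,0,0,0.05],[0,0,-0.05,0,0,0,0.05],[0,0,-0.09,0,0,0,0.05],[0,0,-0.12,0,0,0,0.05],[0,0,-0.12,0,0,0,0.05]]]'
python3 -c "
from h import *
st();goal([430,0,250],yaw=-64)"
```

```text
time_s: 5.63
eef_pos: [490.2, -255.1, 204.2]
orientation: [[0.439, -0.899, 0.01], [-0.899, -0.439, -0.008], [0.012, -0.006, -1.0]]
force: [0.3, -0.2, 1.0]
opening: 0.58
t 5.63 p [ 490.2 -255.1  204.2] yaw -63.98 z [ 0.0104 -0.0085 -0.9999] j [-40.    6.9  98.    0.   74.4 114. ] F [ 0.3 -0.2  1. ] M [-0.02 -0.02 -0.06] op 0.58
row [-0.2551, -0.058, -0.0486] [-0.0056, -0.0122, 0.0003]
```

```bash
python3 -m crank '[[[-0.255,-0.058,-0.05,0,0,0,0.05],[-0.255,-0.058,-0.05,0,0,0,0.05],[-0.255,-0.058,-0.05,0,0,0,0.05],[-0.255,-0.058,-0.05,0,0,0,0.05],[-0.255,-0.058,-0.05,0,0,0,0.05],[-0.255,-0.058,-0.05,0,0,0,0.05],[-0.255,-0.058,-0.05,0,0,0,0.05],[-0.255,-0.058,-0.05,0,0,0,0.05],[-0.255,-0.058,-0.05,0,0,0,0.05]]]'
python3 - <<'E'
from h import *
st()
R=[]
for n,b in(("scene",(200,115,295,200)),("top",(380,130,460,235))):
    im,d=optics.grab_frame(n);cv2.imwrite(f"pics/{n}3.png",im[:,:,::-1]);np.savez(f"pics/{n}3.npz",im=im,d=d)
    c=im[115:215,197:297] if n=="scene" else im[130:230,370:470];R.append(cv2.resize(c[:,:,::-1],(400,400),interpolation=cv2.INTER_CUBIC))
    P,C=cloud(n,im,d,b);q=P[(P[:,2]>91)&(np.linalg.norm(P[:,:2]-[488,-253],axis=1)<45)];v=np.linalg.svd(q[:,:2]-q[:,:2].mean(0),full_matrices=0)[2][0]
    print(n,len(q),q.mean(0),np.degrees(np.arctan2(v[1],v[0]))%180,cv2.minAreaRect(q[:,:2].astype(np.float32)))
cv2.imwrite("pics/c5.png",np.hstack(R))
E
```

```text
time_s: 6.38
eef_pos: [427.2, 2.5, 246.3]
orientation: [[0.44, -0.898, 0.001], [-0.898, -0.44, -0.001], [0.001, -0.0, -1.0]]
force: [-0.3, -0.8, 0.3]
opening: 0.586
t 6.38 p [427.2   2.5 246.3] yaw -63.88 z [ 7.e-04 -6.e-04 -1.e+00] j [-16.  -14.3 113.3  -0.   81.  137.9] F [-0.3 -0.8  0.3] M [-0.04  0.04  0.05] op 0.586
scene 122 [ 488.63061197 -252.27676381   96.68912436] 115.3650687769723 ((487.51971435546875, -253.6542205810547), (18.802396774291992, 52.54557800292969), 26.972646713256836)
top 173 [ 486.80337515 -252.78401348   97.00721922] 116.43622631119234 ((487.1899108886719, -253.3828582763672), (15.883200645446777, 51.256736755371094), 26.221981048583984)
```

View pics/c5.png

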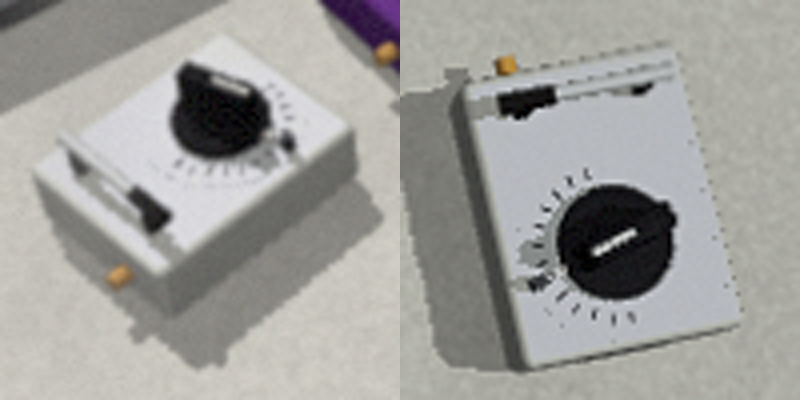

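```bash
python3 - <<'E'
from h import *
a=cv2.imread("pics/top3.png")[175:215,390:440];b=cv2.imread("pics/scene3.png")[125:160,235:285]
cv2.imwrite("pics/c6.png",np.hstack([cv2.resize(a,(400,320),interpolation=cv2.INTER_NEAREST),cv2.resize(b,(400,280),interpolation=cv2.INTER_NEAREST)[:320].repeat(1,0) if 0 else cv2.copyMakeBorder(cv2.resize(b,(400,280),interpolation=cv2.INTER_NEAREST),0,40,0,0,cv2.BORDER_CONSTANT)]))
# predicted spots for several tab angles at z 68 top / r 50.5, axis (487.6,-253.2)
A=np.array([487.6,-253.2])
for ang in(112,115,118,121):
    u=np.array([np.cos(np.radians(ang)),np.sin(np.radians(ang))])
    print(ang,[ (proj(n,[[*(A+50.5*u),68],[*(A+50.5*u),57],[*(A+40*u),60],[*(A),97],[*(A+25*u),97]])-o).__mul__(8).round(0).tolist() for n,o in(("top",(389.5,174.5)),("scene",(234.5,124.5)))])
E
```

```text
112 [[[112.0, 193.0], [104.0, 198.0], [140.0, 182.0], [304.0, 105.0], [221.0, 141.0]], [[267.0, 208.0], [271.0, 231.0], [243.0, 212.0], [127.0, 85.0], [191.0, 115.0]]]
115 [[[117.0, 201.0], [108.0, 206.0], [143.0, 189.0], [304.0, 105.0], [223.0, 145.0]], [[272.0, 202.0], [275.0, 225.0], [246.0, 207.0], [127.0, 85.0], [194.0, 112.0]]]
118 [[[121.0, 210.0], [113.0, 215.0], [147.0, 195.0], [304.0, 105.0], [226.0, 150.0]], [[276.0, 197.0], [279.0, 220.0], [250.0, 203.0], [127.0, 85.0], [196.0, 109.0]]]
121 [[[126.0, 218.0], [118.0, 223.0], [151.0, 201.0], [304.0, 105.0], [228.0, 154.0]], [[280.0, 191.0], [283.0, 214.0], [253.0, 199.0], [127.0, 85.0], [198.0, 106.0]]]
```

View pics/c6.png

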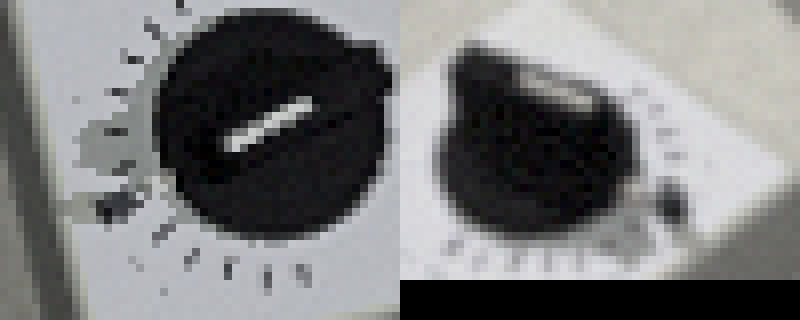

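The nose tip at crop (158,183) and the tab at (116,204) lie on one line through the dial centre, within about 1° in both views. The dial is set, so I'm moving to the tote.

```bash
python3 -c "
from h import *
st();goal([518.9,197.1,180],yaw=33.7)"
```

```text
t 6.48 p [427.3   1.3 245.9] yaw -64.05 z [-5.e-04 -3.e-04 -1.e+00] j [-16.1 -14.2 113.3  -0.   81.  137.9] F [-1.2 -0.5  0.3] M [ 0.   -0.01 -0.02] op 0.589
row [-0.136, -0.1681, 0.0658] [0.0005, 0.0005, -1.706]
```

```bash
python3 -m crank '[[[-0.136,-0.168,0,0,0,-0.12,0.07],[-0.136,-0.168,0,0,0,-0.24,0.07],[-0.136,-0.168,0,0,0,-0.36,0.07],[-0.136,-0.168,0,0,0,-0.48,0.07],[-0.136,-0.168,0,0,0,-0.6,0.07],[-0.136,-0.168,0,0,0,-0.72,0.07],[-0.136,-0.168,0,0,0,-0.84,0.07],[-0.136,-0.168,0,0,0,-0.96,0.07],[-0.136,-0.168,0,0,0,-1.08,0.07],[-0.136,-0.168,0,0,0,-1.2,0.07],[-0.136,-0.168,0.03,0,0,-1.32,0.07],[-0.136,-0.168,0.06,0,0,-1.44,0.07]]]'
python3 -c "
from h import *
st();goal([518.9,197.1,180],yaw=33.7)"
```

```text
time_s: 7.48
eef_pos: [521.1, 196.6, 187.0]
orientation: [[0.947, 0.321, 0.005], [0.321, -0.947, 0.0], [0.005, 0.001, -1.0]]
force: [-0.4, -0.6, -0.3]
opening: 0.822
t 7.48 p [521.1 196.6 187. ] yaw 18.7 z [ 4.6e-03  5.0e-04 -1.0e+00] j [ 8.2  8.8 97.9 -0.  73.  79.5] F [-0.4 -0.6 -0.3] M [-0.02 -0.04 -0.03] op 0.822
row [-0.002, -0.0012, 0.0069] [0.0016, -0.0044, -0.2617]
```

```bash
python3 -m crank '[[[0,0,0,0,0,-0.12,0.07],[0,0,0,0,0,-0.24,0.07],[0,0,0,0,0,-0.265,0.07],[0,0,0,0,0,-0.265,0.07],[0,0,0,0,0,-0.265,0.07],[0,0,0,0,0,-0.265,0.07]]]'
python3 -c "
from h import *
st();goal([518.9,197.1,82],yaw=33.7)"
```

```text
time_s: 7.98
eef_pos: [519.0, 197.1, 186.0]
orientation: [[0.833, 0.553, -0.001], [0.553, -0.833, -0.0], [-0.001, -0.0, -1.0]]
force: [0.4, -0.8, -0.2]
opening: 0.819
t 7.98 p [519.  197.1 186. ] yaw 33.55 z [-5.e-04 -2.e-04 -1.e+00] j [ 8.3  8.8 98.  -0.  73.2 64.8] F [ 0.4 -0.8 -0.2] M [ 0.03 -0.   -0.01] op 0.819
row [-0.0, -0.0, 0.104] [-0.0001, 0.0005, -0.0026]
```

```bash
python3 -m crank '[[[0,0,0.02,0,0,0,0.07],[0,0,0.04,0,0,0,0.07],[0,0,0.06,0,0,0,0.07],[0,0,0.075,0,0,0,0.07],[0,0,0.09,0,0,0,0.07],[0,0,0.103,0,0,0,0.07],[0,0,0.103,0,0,0,0.07],[0,0,0.103,0,0,0,0.07],[0,0,0.103,0,0,0,0.07]]]'
python3 -c "
from h import *
st()"
```

```text
time_s: 8.73
eef_pos: [519.3, 197.9, 84.2]
orientation: [[0.832, 0.554, 0.001], [0.554, -0.832, 0.0], [0.001, 0.001, -1.0]]
force: [0.3, 0.2, 0.9]
opening: 0.82
t 8.73 p [519.3 197.9  84.2] yaw 33.65 z [ 1.4e-03  2.0e-04 -1.0e+00] j [  8.4  16.1 102.   -0.   61.8  64.7] F [0.3 0.2 0.9] M [-0.01 -0.02 -0.06] op 0.82
```

```bash
python3 -m crank '[[[0,0,0.001,0,0,0,0.04],[0,0,0.001,0,0,0,0.025],[0,0,0.001,0,0,0,0.02],[0,0,0.001,0,0,0,0.02],[0,0,0.001,0,0,0,0.015],[0,0,0.001,0,0,0,0.01],[0,0,0.001,0,0,0,0.0],[0,0,0.001,0,0,0,0.0],[0,0,0.001,0,0,0,0.0],[0,0,0.001,0,0,0,0.0]]]'
python3 -m crank '[[[0,0,-0.01,0,0,0,0],[0,0,-0.02,0,0,0,0],[0,0,-0.03,0,0,0,0],[0,0,-0.04,0,0,0,0],[0,0,-0.05,0,0,0,0],[0,0,-0.06,0,0,0,0],[0,0,-0.07,0,0,0,0],[0,0,-0.08,0,0,0,0],[0,0,-0.08,0,0,0,0],[0,0,-0.08,0,0,0,0]]]'
python3 - <<'E'
from h import *
st()
for n in("scene","top"):
    im,d=optics.grab_frame(n);cv2.imwrite(f"pics/{n}4.png",im[:,:,::-1])
E
```

```text
time_s: 9.57
eef_pos: [518.9, 197.9, 82.7]
orientation: [[0.832, 0.555, 0.001], [0.555, -0.832, 0.0], [0.0, 0.0, -1.0]]
force: [-1.0, -0.3, 4.6]
opening: 0.146
time_s: 10.4
eef_pos: [519.1, 198.0, 163.2]
orientation: [[0.832, 0.555, 0.002], [0.555, -0.832, 0.0], [0.002, 0.001, -1.0]]
force: [0.6, -0.4, -5.3]
opening: 0.154
t 10.4 p [519.1 198.  163.2] yaw 33.68 z [ 1.7e-03  3.0e-04 -1.0e+00] j [ 8.4 10.2 99.2  0.  70.5 64.7] F [ 0.6 -0.4 -5.3] M [-0.01  0.04 -0.02] op 0.154
```

View pics/scene4.png

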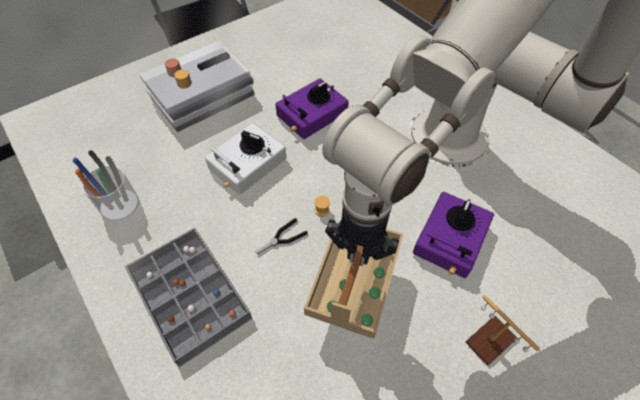

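View pics/top4.png

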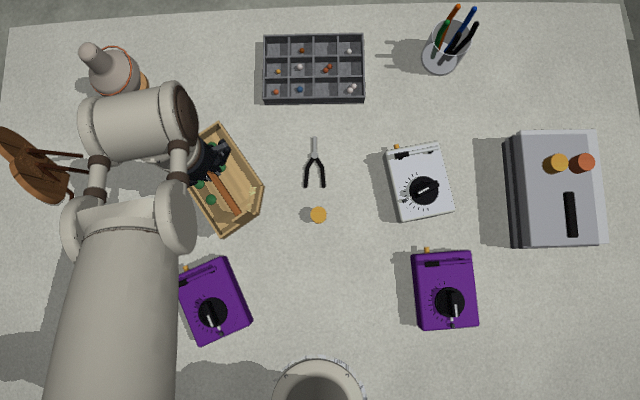

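The tote lifted level with all the stones inside: scene stones at (379,272), (376,293), (367,321) and (333,307), with the fifth at top (211,200). Nothing else was disturbed. I'm raising it, then tilting towards the cut corner.

```bash
python3 -m crank '[[[0,0,-0.015,0,0,0,0],[0,0,-0.03,0,0,0,0],[0,0,-0.045,0,0,0,0],[0,0,-0.06,0,0,0,0],[0,0,-0.06,0,0,0,0]]]'
python3 -m crank '[[[0,0,0,0.02,0.02,0,0],[0,0,0,0.04,0.04,0,0],[0,0,0,0.06,0.06,0,0],[0,0,0,0.08,0.08,0,0],[0,0,0,0.10,0.10,0,0],[0,0,0,0.12,0.12,0,0],[0,0,0,0.14,0.14,0,0],[0,0,0,0.16,0.16,0,0],[0,0,0,0.18,0.18,0,0],[0,0,0,0.2,0.2,0,0],[0,0,0,0.2,0.2,0,0],[0,0,0,0.2,0.2,0,0]]]'
python3 -c "
from h import *
st()"
```

```text
time_s: 10.92
eef_pos: [520.1, 198.2, 224.9]
orientation: [[0.832, 0.555, 0.005], [0.555, -0.832, 0.001], [0.004, 0.002, -1.0]]
force: [0.7, 0.3, -4.6]
opening: 0.15
time_s: 11.92
eef_pos: [517.9, 197.4, 220.8]
orientation: [[0.828, 0.559, 0.052], [0.527, -0.805, 0.272], [0.195, -0.198, -0.961]]
force: [-0.6, -0.2, -5.0]
opening: 0.148
t 11.92 p [517.9 197.4 220.8] yaw 32.47 z [ 0.0525  0.2724 -0.9608] j [ -0.4   1.7 102.9  16.6  73.1  51.5] F [-0.6 -0.2 -5. ] M [-0.5   0.01  0.02] op 0.148
```

Tilt is 16° and going the right way, so I'm continuing to 30°.

```bash
python3 -m crank '[[[0,0,0,0.02,0.02,0,0],[0,0,0,0.04,0.04,0,0],[0,0,0,0.06,0.06,0,0],[0,0,0,0.08,0.08,0,0],[0,0,0,0.10,0.10,0,0],[0,0,0,0.12,0.12,0,0],[0,0,0,0.14,0.14,0,0],[0,0,0,0.16,0.16,0,0],[0,0,0,0.17,0.17,0,0],[0,0,0,0.17,0.17,0,0],[0,0,0,0.17,0.17,0,0],[0,0,0,0.17,0.17,0,0]]]'
python3 -m crank '[[[0,0,0,0,0,0,0],[0,0,0,0,0,0,0],[0,0,0,0,0,0,0],[0,0,0,0,0,0,0],[0,0,0,0,0,0,0],[0,0,0,0,0,0,0],[0,0,0,0,0,0,0],[0,0,0,0,0,0,0]]]'
python3 - <<'E'
from h import *
st()
R=[]
for n in("scene","top"):
    im,d=optics.grab_frame(n);cv2.imwrite(f"pics/{n}5.png",im[:,:,::-1]);np.savez(f"pics/{n}5.npz",im=im,d=d)
    c=im[200:360,270:430] if n=="scene" else im[110:270,150:310];R.append(cv2.resize(c[:,:,::-1],(400,400),interpolation=cv2.INTER_CUBIC))
cv2.imwrite("pics/c7.png",np.hstack(R))
E
```

```text
time_s: 12.92
eef_pos: [518.6, 198.1, 222.3]
orientation: [[0.813, 0.573, 0.098], [0.462, -0.74, 0.489], [0.353, -0.353, -0.867]]
force: [0.7, -0.5, -5.2]
opening: 0.154
time_s: 13.58
eef_pos: [518.6, 197.9, 222.3]
orientation: [[0.814, 0.573, 0.098], [0.462, -0.739, 0.49], [0.353, -0.353, -0.866]]
force: [-0.0, 0.1, -4.7]
opening: 0.154
t 13.58 p [518.6 197.9 222.3] yaw 29.57 z [ 0.0982  0.49   -0.8662] j [ -8.   -0.4 108.1  31.4  73.   38.7] F [-0.   0.1 -4.7] M [-0.75  0.14 -0.01] op 0.154
```

View pics/c7.png

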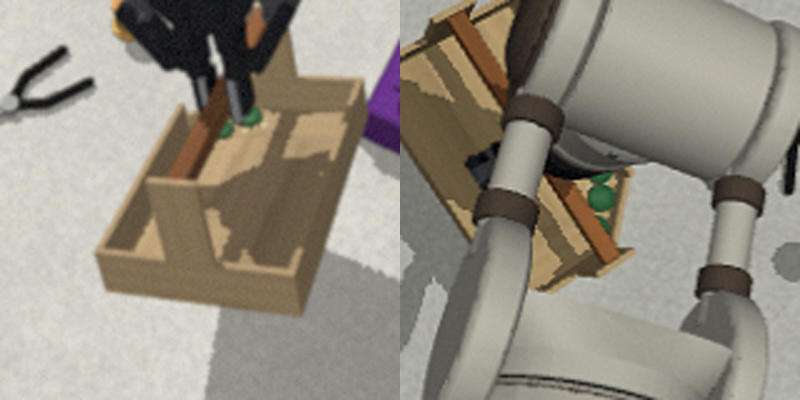

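View pics/top5.png

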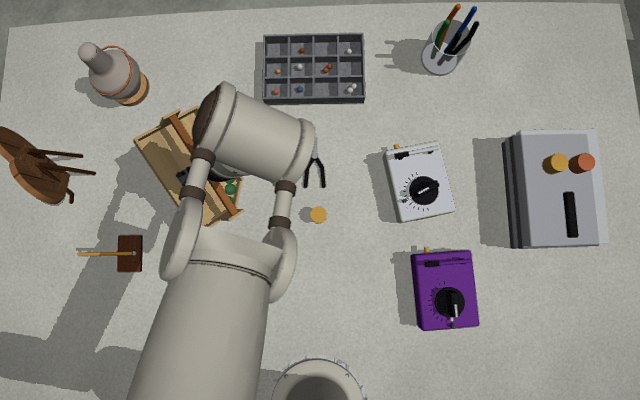

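```bash
python3 - <<'E'
from h import *
s=status.get_state();R=s["orientation"];p=s["eef_pos"]
X=R[:,0];Y=-R[:,1];Z=-R[:,2];H=p+11*Z;Rt=np.c_[X,Y,Z]
out=[]
for n,(x0,y0,x1,y1) in(("scene",(300,200,430,340)),("top",(130,100,270,240))):
    im=np.load(f"pics/{n}5.npz")["im"];big=cv2.resize(im[y0:y1,x0:x1,::-1],(400,430),interpolation=cv2.INTER_CUBIC)
    h=cv2.cvtColor(im,cv2.COLOR_RGB2HSV);m=np.zeros(im.shape[:2],np.uint8);m[y0:y1,x0:x1]=((abs(h[...,0].astype(int)-72)<20)&(h[...,1]>90))[y0:y1,x0:x1]
    for c in cv2.findContours(m,0,2)[0]:
        if cv2.contourArea(c)<3: continue
        u=c.reshape(-1,2).astype(float);o,d=ray(n,u);
        P0=H-83*Z; # stone mid height
        t=((P0-o)@Z)/(d@Z);L=(o+d*t[:,None]-H)@Rt
        print(n,cv2.contourArea(c),u.mean(0).round(),"tote xy",L[:,:2].min(0).round(),L[:,:2].max(0).round())
    # floor outline overlay
    fl=np.array([[-105,-20,-87],[-105,65,-87],[105,65,-87],[105,-65,-87],[-60,-65,-87],[-105,-20,-87]])@Rt.T+H
    q=(proj(n,fl)-[x0,y0])*[400/(x1-x0),430/(y1-y0)]
    cv2.polylines(big,[q.astype(np.int32)],True,(0,0,255),1);out.append(big)
    print(n,"low z",(H+Rt@[-87.5,-47.5,-92]).round())
cv2.imwrite("pics/c8.png",np.hstack(out))
E
```

```text
scene 4.5 [360. 252.] tote xy [-73. -38.] [-60. -33.]
scene 17.0 [371. 246.] tote xy [-98. -24.] [-78. -14.]
scene low z [483. 162. 104.]
top 88.0 [229. 185.] tote xy [-81. -59.] [-49. -31.]
top low z [483. 162. 104.]
```

View pics/c8.png

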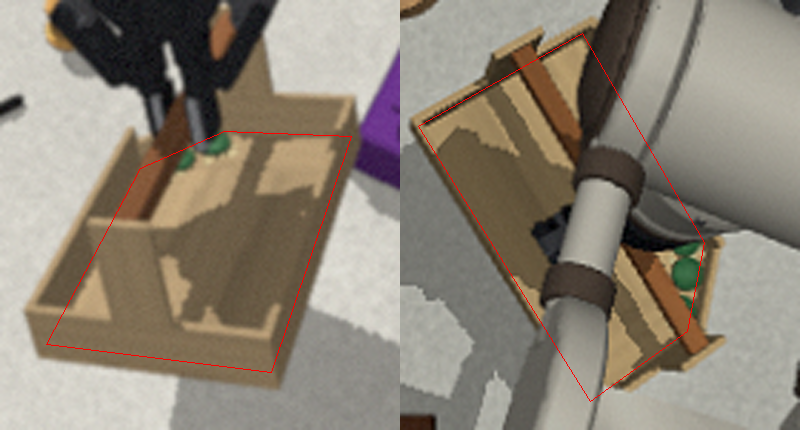

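In the scene crop two stones sit at the corner behind the fingers. In the top crop three are in a column along the slanting wall, at (685,247), (685,272) and (690,300). The rest is hidden by the arm. I'll yaw the tilted tote about the vertical to get a clear view.

```bash
python3 -m crank '[[[0,0,0,0.026,-0.026,-0.063,0],[0,0,0,0.052,-0.052,-0.126,0],[0,0,0,0.077,-0.077,-0.189,0],[0,0,0,0.103,-0.103,-0.252,0],[0,0,0,0.129,-0.129,-0.315,0],[0,0,0,0.154,-0.154,-0.378,0],[0,0,0,0.18,-0.18,-0.441,0],[0,0,0,0.205,-0.205,-0.504,0],[0,0,0,0.231,-0.231,-0.567,0],[0,0,0,0.257,-0.257,-0.63,0],[0,0,0,0.257,-0.257,-0.63,0],[0,0,0,0.257,-0.257,-0.63,0]]]'
python3 -m crank '[[[0,0,0,0,0,0,0],[0,0,0,0,0,0,0],[0,0,0,0,0,0,0]]]'
cat > look.py <<'E'
from h import *
import sys
k=sys.argv[1];st();R=[]
for n in("scene","top"):
    im,d=optics.grab_frame(n);cv2.imwrite(f"pics/{n}{k}.png",im[:,:,::-1]);np.savez(f"pics/{n}{k}.npz",im=im,d=d)
    c=im[190:350,280:440] if n=="scene" else im[90:250,130:290];R.append(cv2.resize(c[:,:,::-1],(400,400),interpolation=cv2.INTER_CUBIC))
cv2.imwrite(f"pics/l{k}.png",np.hstack(R))
E
python3 look.py 6
```

```text
time_s: 14.68
eef_pos: [519.1, 198.1, 222.2]
orientation: [[0.302, 0.92, -0.251], [0.885, -0.173, 0.432], [0.353, -0.353, -0.866]]
force: [0.8, 0.4, -4.5]
opening: 0.148
time_s: 14.93
eef_pos: [518.4, 197.8, 222.4]
orientation: [[0.302, 0.92, -0.252], [0.886, -0.172, 0.431], [0.353, -0.353, -0.866]]
force: [0.3, -0.5, -5.1]
opening: 0.145
t 14.93 p [518.4 197.8 222.4] yaw 71.2 z [-0.2519  0.4315 -0.8663] j [-4.9 15.  91.1 24.1 92.   6.8] F [ 0.3 -0.5 -5.1] M [-0.66 -0.37 -0.01] op 0.145
```

View pics/l6.png

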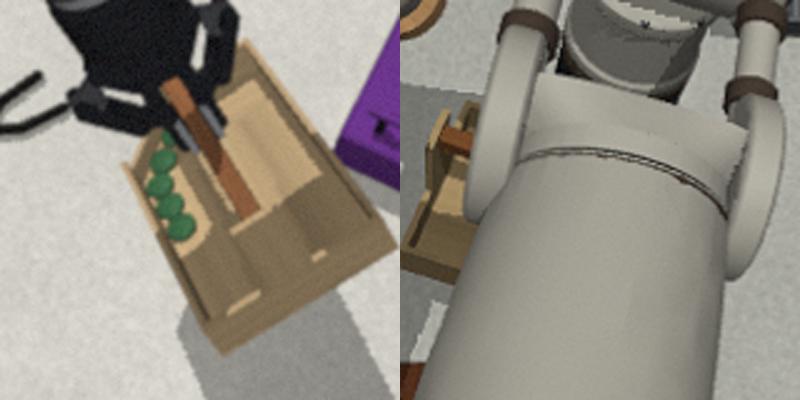

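```bash
cat > stones.py <<'E'
from h import *
import sys
k=sys.argv[1]
s=status.get_state();R=s["orientation"];p=s["eef_pos"]
X=R[:,0];Y=-R[:,1];Z=-R[:,2];H=p+11*Z;Rt=np.c_[X,Y,Z];n="scene"
im=np.load(f"pics/{n}{k}.npz")["im"]
x0,y0,x1,y1=map(int,sys.argv[2:6])
h=cv2.cvtColor(im,cv2.COLOR_RGB2HSV);m=np.zeros(im.shape[:2],np.uint8);m[y0:y1,x0:x1]=((abs(h[...,0].astype(int)-72)<20)&(h[...,1]>90))[y0:y1,x0:x1]
v,u=np.nonzero(m);o,d=ray(n,np.c_[u,v]);t=((H-80*Z-o)@Z)/(d@Z);L=(o+d*t[:,None]-H)@Rt
# plot in tote frame, 3px/mm
I=np.full((480,720,3),255,np.uint8);f=lambda P:(np.array(P)*[3,-3]+[360,240]).astype(np.int32)
cv2.polylines(I,[f([[-105,-22],[-105,65],[105,65],[105,-65],[-62,-65]])],True,(0,0,0),1)
for q in f(L[:,:2]):cv2.circle(I,tuple(map(int,q)),3,(0,150,0),-1)
cv2.imwrite(f"pics/map{k}.png",I)
c=im[y0:y1,x0:x1,::-1];cv2.imwrite(f"pics/z{k}.png",cv2.resize(c,None,fx=8,fy=8,interpolation=cv2.INTER_CUBIC)[:600,:800])
# tote wall outlines overlay
E
python3 stones.py 6 325 230 395 300
```

```text
(no output)
```

View pics/map6.png

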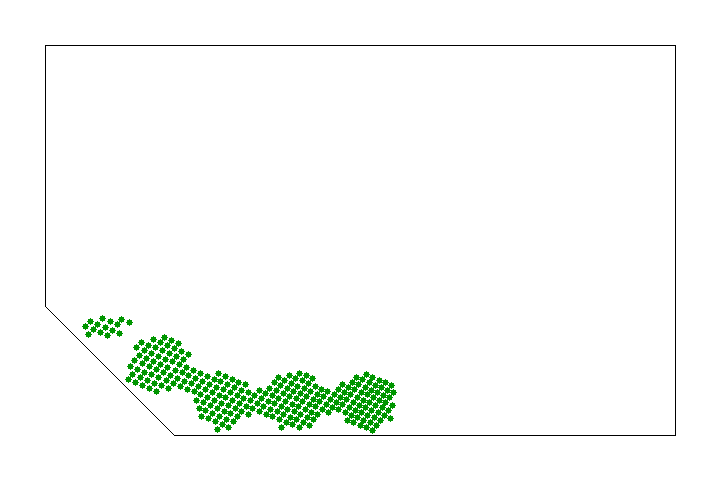

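View pics/z6.png

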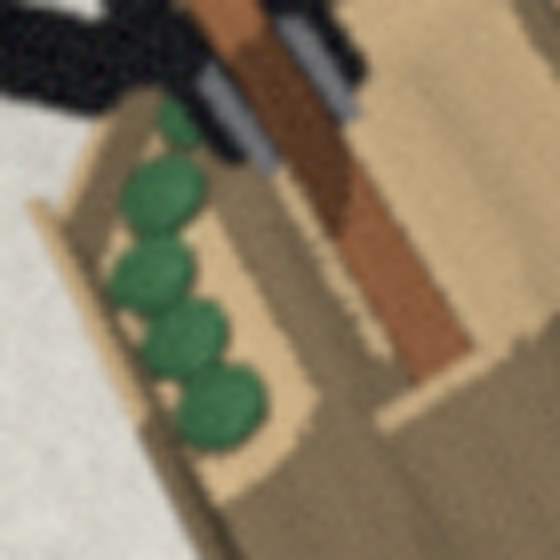

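Mapped into the tote frame, two stones are on the slanting wall and three are queued along the -y wall, the last at x≈+3, about 87 mm from the corner. That isn't gathered well enough, so I'll swing the tilt direction towards -x to push the queue in, then come back.

```bash
python3 - <<'E'
from h import *
v=lambda a,th=30:Ro.from_rotvec(np.radians(th)*np.array([np.sin(np.radians(a)),np.cos(np.radians(a)),0]))
for a in(35,25,15,5,-5): print(a,(v(45).inv()*v(a)).as_rotvec().round(3))
E
```

```text
35 [-0.067  0.056 -0.023]
25 [-0.142  0.1   -0.046]
15 [-0.225  0.13  -0.067]
5 [-0.312  0.145 -0.087]
-5 [-0.4    0.146 -0.103]
```

```bash
python3 -m crank '[[[0,0,0,-0.067,0.056,-0.023,0],[0,0,0,-0.142,0.1,-0.046,0],[0,0,0,-0.225,0.13,-0.067,0],[0,0,0,-0.312,0.145,-0.087,0],[0,0,0,-0.312,0.145,-0.087,0],[0,0,0,-0.312,0.145,-0.087,0],[0,0,0,-0.312,0.145,-0.087,0],[0,0,0,-0.312,0.145,-0.087,0],[0,0,0,-0.312,0.145,-0.087,0],[0,0,0,-0.312,0.145,-0.087,0]]]'
python3 look.py 7; python3 stones.py 7 325 220 395 300
```

```text
time_s: 15.87
eef_pos: [519.2, 197.9, 222.3]
orientation: [[0.23, 0.97, 0.084], [0.836, -0.241, 0.492], [0.498, -0.043, -0.866]]
force: [0.5, 0.3, -4.6]
opening: 0.151
t 15.87 p [519.2 197.9 222.3] yaw 74.61 z [ 0.0836  0.4924 -0.8663] j [ -8.    0.4 107.4  31.3  73.9  -2.7] F [ 0.5  0.3 -4.6] M [-0.77  0.1  -0.02] op 0.151
```

View pics/l7.png

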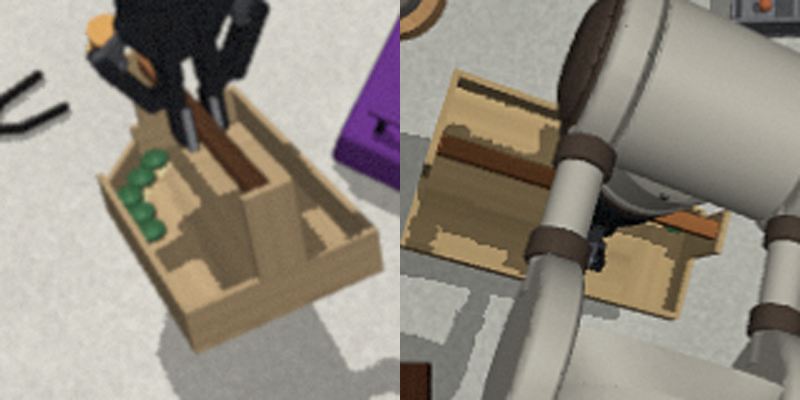

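View pics/map7.png

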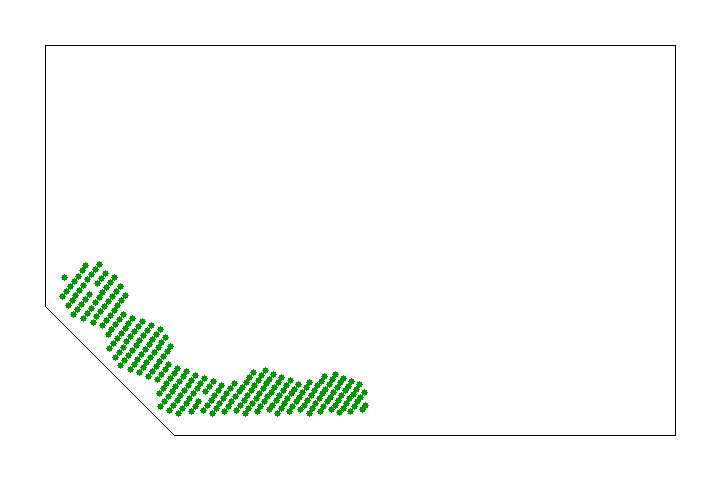

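```bash
python3 - <<'E'
from h import *
v=lambda a,th=30:Ro.from_rotvec(np.radians(th)*np.array([np.sin(np.radians(a)),np.cos(np.radians(a)),0]))
for a in(-5,-15,-25): print(a,(v(5).inv()*v(a)).as_rotvec().round(3))
for a in(-15,-5,5,15,25,35,45): print(a,(v(-25).inv()*v(a)).as_rotvec().round(3))
E
```

```text
-5 [-0.087  0.    -0.023]
-15 [-0.173 -0.015 -0.046]
-25 [-0.256 -0.045 -0.067]
-15 [0.082 0.03  0.023]
-5 [0.168 0.045 0.046]
5 [0.256 0.045 0.067]
15 [0.343 0.03  0.087]
25 [0.426 0.    0.103]
35 [ 0.504 -0.044  0.117]
45 [ 0.573 -0.101  0.128]
```

```bash
python3 -m crank '[[[0,0,0,-0.087,0,-0.023,0],[0,0,0,-0.173,-0.015,-0.046,0],[0,0,0,-0.256,-0.045,-0.067,0],[0,0,0,-0.256,-0.045,-0.067,0],[0,0,0,-0.256,-0.045,-0.067,0]]]'
python3 look.py 8; python3 stones.py 8 325 220 395 300
```

```text
time_s: 16.38
eef_pos: [517.6, 198.8, 222.2]
orientation: [[0.174, 0.932, 0.317], [0.874, -0.295, 0.386], [0.454, 0.21, -0.866]]
force: [0.5, 0.5, -5.1]
opening: 0.156
t 16.38 p [517.6 198.8 222.2] yaw 78.72 z [ 0.317   0.3863 -0.8662] j [ -4.9 -10.1 117.2  28.9  58.4  -2.6] F [ 0.5  0.5 -5.1] M [-0.55  0.49  0.05] op 0.156
```

View pics/map8.png

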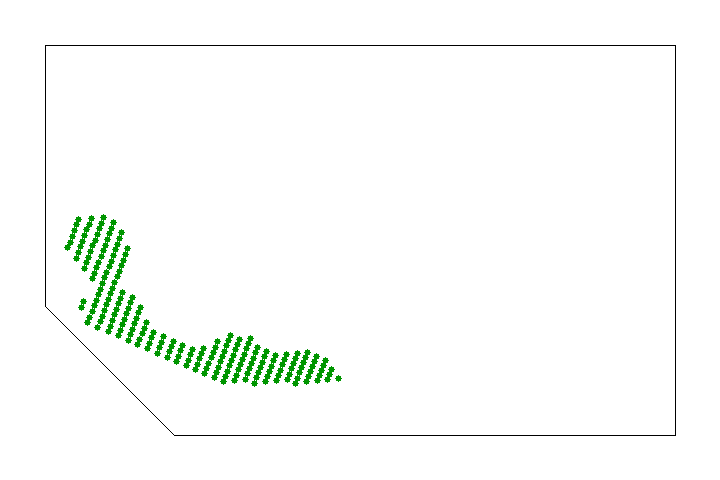

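View pics/l8.png

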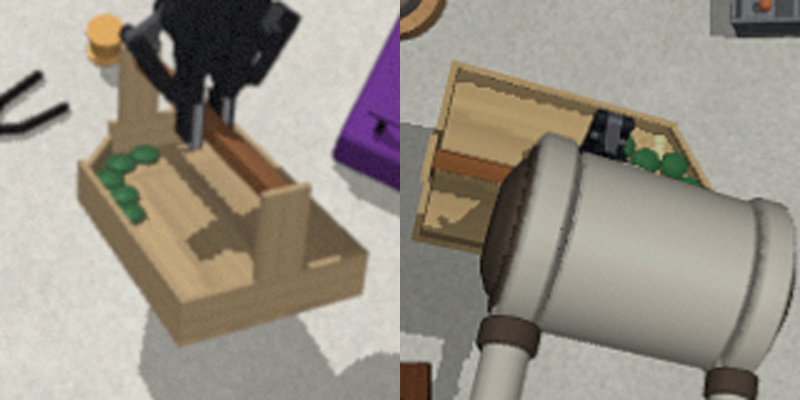

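```bash
python3 -m crank '[[[0,0,0,0,0,0,0],[0,0,0,0,0,0,0],[0,0,0,0.082,0.03,0.023,0],[0,0,0,0.168,0.045,0.046,0],[0,0,0,0.256,0.045,0.067,0],[0,0,0,0.343,0.03,0.087,0],[0,0,0,0.426,0,0.103,0],[0,0,0,0.504,-0.044,0.117,0],[0,0,0,0.573,-0.101,0.128,0],[0,0,0,0.573,-0.101,0.128,0],[0,0,0,0.573,-0.101,0.128,0],[0,0,0,0.573,-0.101,0.128,0]]]'
python3 -m crank '[[[0,0,0,0,0,0,0],[0,0,0,0,0,0,0],[0,0,0,0,0,0,0],[0,0,0,0,0,0,0],[0,0,0,0,0,0,0],[0,0,0,0,0,0,0]]]'
python3 look.py 9; python3 stones.py 9 325 220 395 300
```

```text
time_s: 17.48
eef_pos: [518.9, 197.8, 222.1]
orientation: [[0.301, 0.92, -0.25], [0.885, -0.172, 0.432], [0.355, -0.351, -0.867]]
force: [-0.7, 0.1, -5.0]
opening: 0.147
time_s: 17.98
eef_pos: [518.5, 197.9, 222.4]
orientation: [[0.301, 0.92, -0.251], [0.886, -0.172, 0.431], [0.354, -0.352, -0.867]]
force: [1.0, -0.1, -4.6]
opening: 0.153
t 17.98 p [518.5 197.9 222.4] yaw 71.25 z [-0.2511  0.4311 -0.8666] j [-4.9 15.  91.2 24.1 92.   6.7] F [ 1.  -0.1 -4.6] M [-0.65 -0.34 -0.04] op 0.153
```

View pics/map9.png

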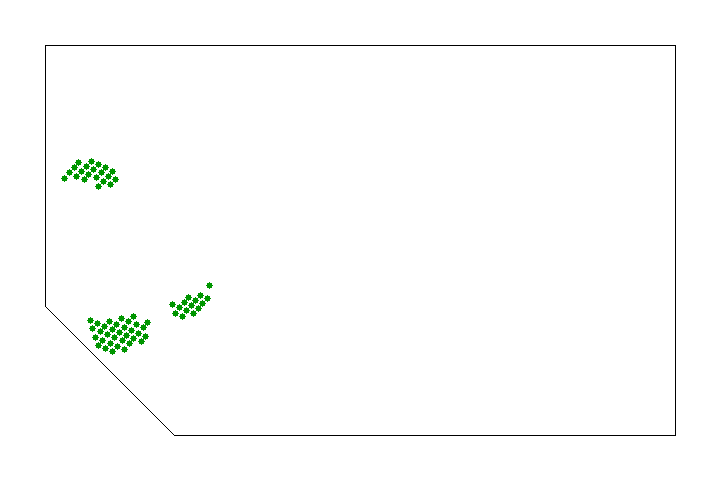

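View pics/l9.png

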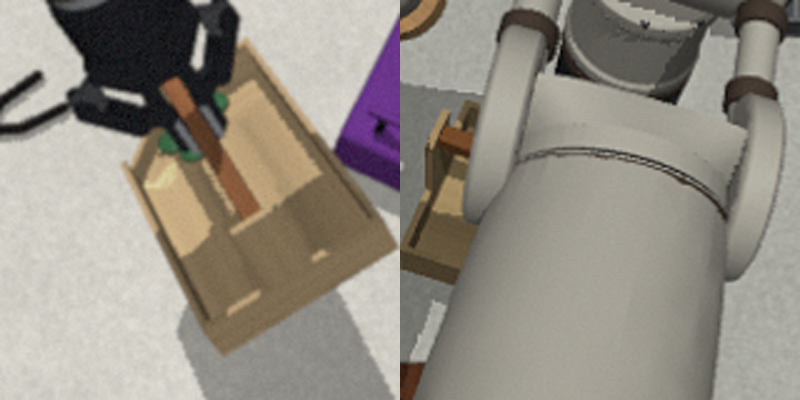

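```bash
python3 - <<'E'
from h import *
v=lambda a,th=30:Ro.from_rotvec(np.radians(th)*np.array([np.sin(np.radians(a)),np.cos(np.radians(a)),0]))
for a in(55,65,75,85): print(a,(v(45).inv()*v(a)).as_rotvec().round(3))
E
```

```text
55 [ 0.056 -0.067  0.023]
65 [ 0.1   -0.142  0.046]
75 [ 0.13  -0.225  0.067]
85 [ 0.145 -0.312  0.087]
```

```bash
python3 -m crank '[[[0,0,0,0.056,-0.067,0.023,0],[0,0,0,0.1,-0.142,0.046,0],[0,0,0,0.13,-0.225,0.067,0],[0,0,0,0.13,-0.225,0.067,0],[0,0,0,0.1,-0.142,0.046,0],[0,0,0,0.056,-0.067,0.023,0],[0,0,0,0,0,0,0],[0,0,0,0,0,0,0],[0,0,0,0,0,0,0],[0,0,0,0,0,0,0],[0,0,0,0,0,0,0]]]'
python3 look.py 10; python3 stones.py 10 325 220 395 300
```

```text
time_s: 19.0
eef_pos: [519.2, 198.1, 222.6]
orientation: [[0.3, 0.92, -0.252], [0.886, -0.171, 0.431], [0.353, -0.352, -0.867]]
force: [-1.3, 0.6, -5.1]
opening: 0.15
t 19.0 p [519.2 198.1 222.6] yaw 71.29 z [-0.2516  0.4305 -0.8668] j [-4.8 15.1 91.  24.1 92.   6.8] F [-1.3  0.6 -5.1] M [-0.63 -0.42 -0.03] op 0.15
```

View pics/map10.png

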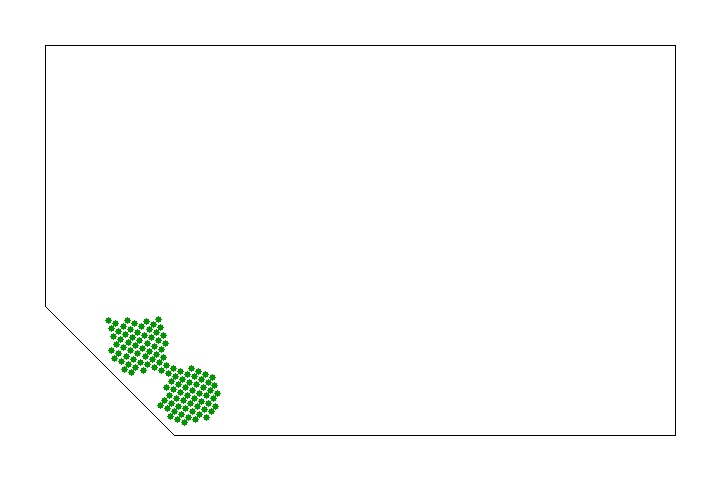

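View pics/l10.png

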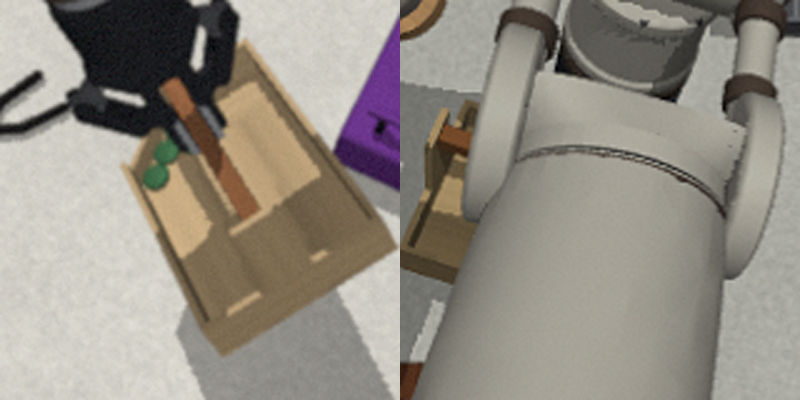

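Two stones are now on the slant at the scene crop (166,152) and (155,177), and three are hidden behind the fingers. I'll yaw further about the vertical so that the scene camera looks along the tool.

```bash
python3 -m crank '[[[0,0,0,0.018,-0.018,-0.044,0],[0,0,0,0.043,-0.043,-0.105,0],[0,0,0,0.068,-0.068,-0.166,0],[0,0,0,0.093,-0.093,-0.227,0],[0,0,0,0.118,-0.118,-0.288,0],[0,0,0,0.143,-0.143,-0.349,0],[0,0,0,0.168,-0.168,-0.41,0],[0,0,0,0.193,-0.193,-0.471,0],[0,0,0,0.218,-0.218,-0.532,0],[0,0,0,0.243,-0.243,-0.593,0],[0,0,0,0.268,-0.268,-0.654,0],[0,0,0,0.286,-0.286,-0.698,0]]]'
python3 look.py 11
python3 -c "
from h import *
print(np.array(status.get_state()['orientation'])[2])"
```

```text
time_s: 20.1
eef_pos: [519.2, 198.8, 222.1]
orientation: [[-0.435, 0.758, -0.486], [0.829, 0.548, 0.114], [0.353, -0.353, -0.866]]
force: [-0.6, -0.3, -4.6]
opening: 0.154
t 20.1 p [519.2 198.8 222.1] yaw 117.68 z [-0.4861  0.1136 -0.8665] j [  3.9  27.4  75.3   8.7 106.  -27.6] F [-0.6 -0.3 -4.6] M [-0.12 -0.73  0.04] op 0.154
[ 0.35249256 -0.35354557 -0.86646092]
```

View pics/l11.png

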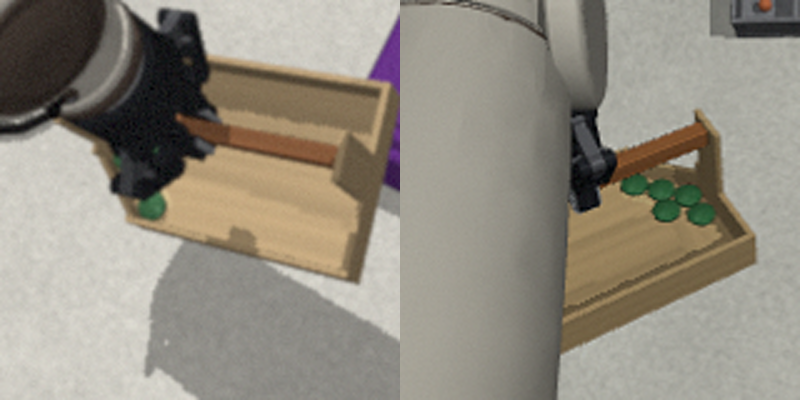

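```bash
sed -i 's/n="scene"/n=sys.argv[6] if len(sys.argv)>6 else "scene"/' stones.py; python3 stones.py 11 205 150 290 190 top
```

```text
(no output)
```

View pics/map11.png

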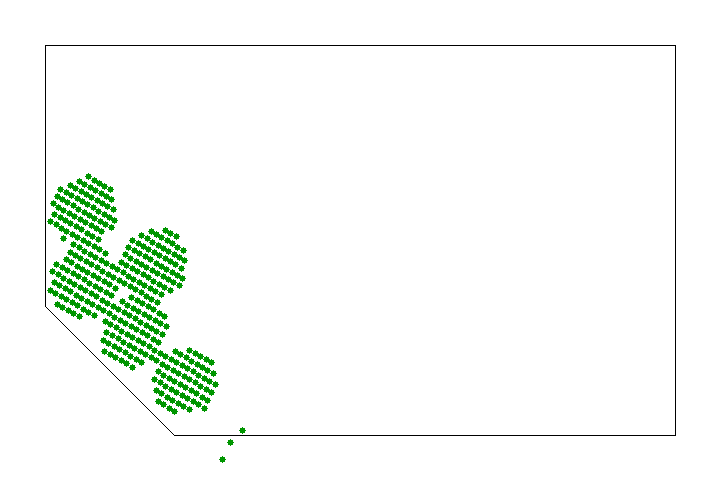

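View pics/top11.png

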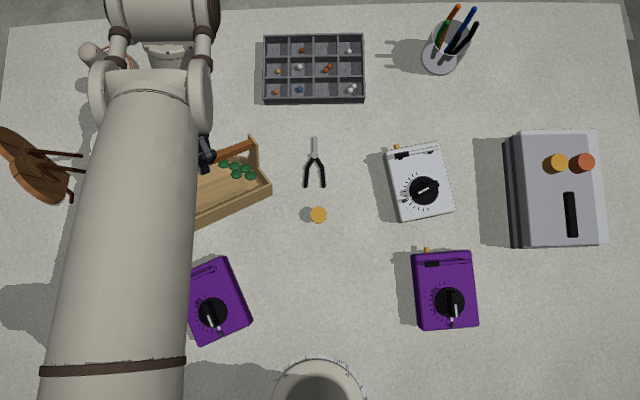

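View pics/scene11.png

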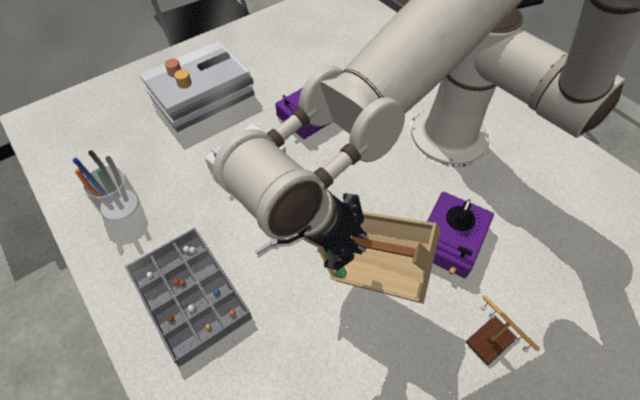

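The top view now shows all five stones packed at the cut corner. In the map, three are along the slant, one is behind them and one is at (-92,+10), 56 mm from the corner point. I'll make one small nudge towards -y to tighten the pack.

```bash
python3 -m crank '[[[0,0,0,0.056,-0.067,0.023,0],[0,0,0,0.1,-0.142,0.046,0],[0,0,0,0.1,-0.142,0.046,0],[0,0,0,0.056,-0.067,0.023,0],[0,0,0,0,0,0,0],[0,0,0,0,0,0,0],[0,0,0,0,0,0,0],[0,0,0,0,0,0,0],[0,0,0,0,0,0,0],[0,0,0,0,0,0,0]]]'
python3 look.py 12;python3 stones.py 12 205 150 290 190 top
```

```text
time_s: 21.03
eef_pos: [518.5, 198.5, 222.3]
orientation: [[-0.432, 0.76, -0.486], [0.83, 0.545, 0.114], [0.352, -0.354, -0.866]]
force: [0.3, 0.8, -5.1]
opening: 0.148
t 21.03 p [518.5 198.5 222.3] yaw 117.48 z [-0.4861  0.1141 -0.8664] j [  3.8  27.3  75.4   8.8 106.  -27.5] F [ 0.3  0.8 -5.1] M [-0.14 -0.69  0.01] op 0.148
```

View pics/map12.png

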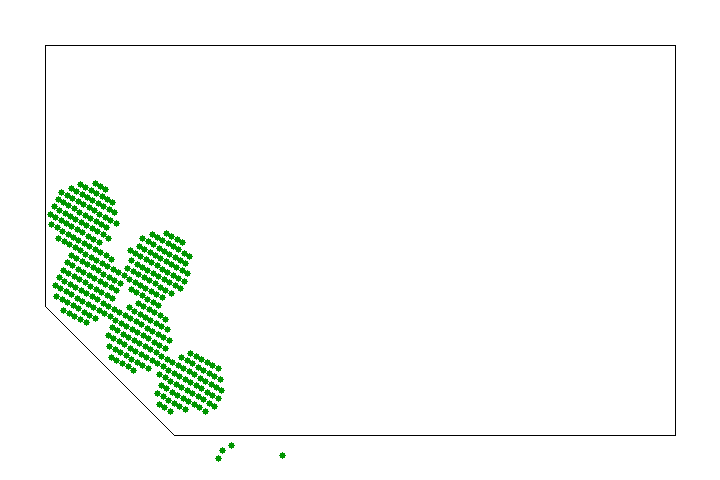

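View pics/l12.png

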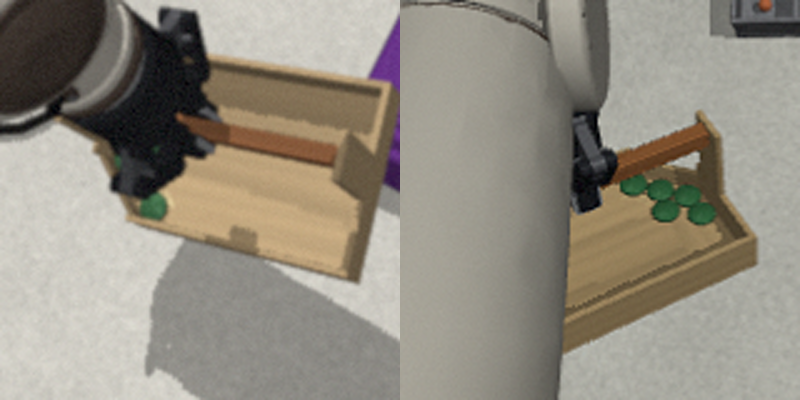

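```bash
python3 -m crank '[[[0,0,0,0.056,-0.067,0.023,0],[0,0,0,0.1,-0.142,0.046,0],[0,0,0,0.13,-0.225,0.067,0],[0,0,0,0.1,-0.142,0.046,0],[0,0,0,0.056,-0.067,0.023,0],[0,0,0,0,0,0,0],[0,0,0,0,0,0,0],[0,0,0,0,0,0,0],[0,0,0,0,0,0,0],[0,0,0,0,0,0,0]]]'
python3 look.py 13;python3 stones.py 13 205 150 290 190 top
```

```text
time_s: 21.97
eef_pos: [518.5, 198.6, 222.3]
orientation: [[-0.433, 0.759, -0.486], [0.83, 0.545, 0.113], [0.351, -0.355, -0.866]]
force: [-0.8, 0.9, -4.9]
opening: 0.153
t 21.97 p [518.5 198.6 222.3] yaw 117.51 z [-0.4863  0.1131 -0.8665] j [  3.9  27.3  75.4   8.7 106.  -27.5] F [-0.8  0.9 -4.9] M [-0.1  -0.77  0.07] op 0.153
```

View pics/map13.png

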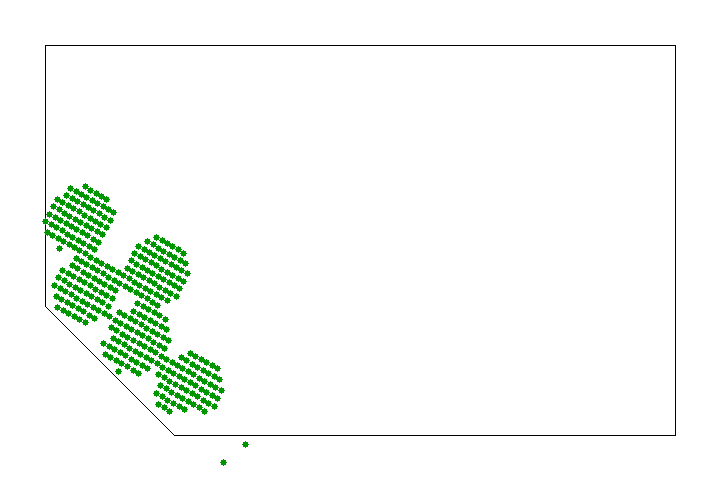

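View pics/l13.png

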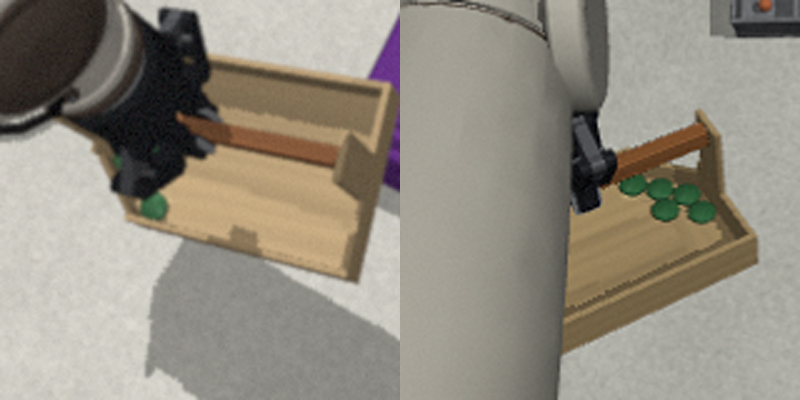

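```bash
python3 -m crank '[[[0,0,0,0.056,-0.067,0.023,0],[0,0,0,0.1,-0.142,0.046,0],[0,0,0,0.13,-0.225,0.067,0],[0,0,0,0.13,-0.225,0.067,0],[0,0,0,0.13,-0.225,0.067,0],[0,0,0,0.1,-0.142,0.046,0],[0,0,0,0.056,-0.067,0.023,0],[0,0,0,0,0,0,0],[0,0,0,0,0,0,0],[0,0,0,0,0,0,0],[0,0,0,0,0,0,0],[0,0,0,0,0,0,0]]]'
python3 look.py 14;python3 stones.py 14 205 150 290 190 top
```

```text
time_s: 23.07
eef_pos: [518.5, 198.4, 222.3]
orientation: [[-0.432, 0.76, -0.486], [0.831, 0.545, 0.114], [0.351, -0.355, -0.866]]
force: [0.3, 0.4, -4.3]
opening: 0.151
t 23.07 p [518.5 198.4 222.3] yaw 117.48 z [-0.4862  0.1137 -0.8664] j [  3.8  27.3  75.4   8.7 106.  -27.5] F [ 0.3  0.4 -4.3] M [-0.1  -0.72 -0.05] op 0.151
```

View pics/map14.png

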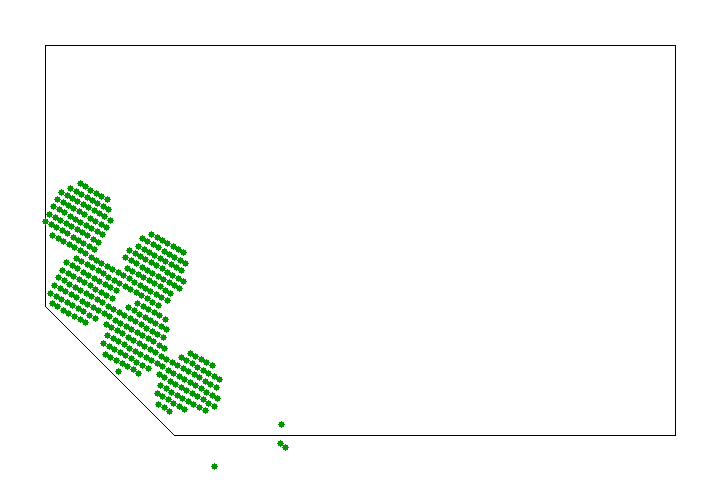

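View pics/l14.png

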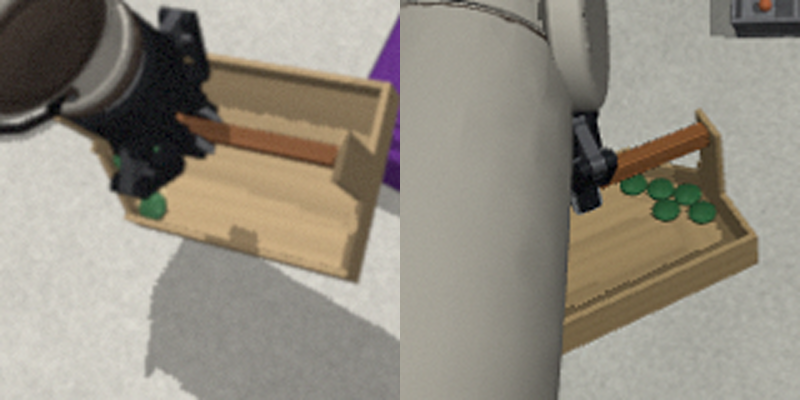

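The pile hasn't moved after two more nudges: all five stones are packed in the corner, within about 52 mm of its centre. The tilt is 30° and the lowest point is about 104 mm up. I'm handing in.

```bash
python3 -c "
from bench import robot
print(robot.job_done())"
```

```text
the job is handed in; nothing more can be done
None
```

I turned the dial about 60° clockwise and let go of it. I then lifted the tote by its bar, tilted it 30° towards the cut-off corner, and handed in at about 23 s while still holding it.

- **Dial:** after release, the pointer and tab lined up to within about 1° of each other in each view. The absolute bearings from the two cameras differed by 3 to 4°, which I put down to calibration.
- **Stones:** the first tilt left three stones queued along the long side wall, so I swung the tilt direction both ways to bring them in. In the last top view all five are packed at the corner. Three lie along the slanting wall, one is behind them, and one is just above on the end wall. The farthest is about 52 mm from the corner's centre, and three further small nudges hardly moved the pile.
- **Tote:** it was still and tilted 30°, with its lowest point about 104 mm above the table by calculation from the measured arm pose. The wrist force was only the tote's weight, about 5 N.
- **Everything else:** in the full pictures, which I last looked through before the three final nudges, nothing else appeared to have moved. In the last scene view the arm and tote hid the spool and parts of the white unit and the pliers.

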